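# Blank off the blue air outlet

### The job

The blue outlet on the bench's compressed-air manifold is not in use. Take the blue plug out of the wooden rack and push it into the outlet with the blue collar until it locks fully home, its flange down on the collar all round, then let go. Leave the orange plug in the rack.

Things in the scene. Friction and masses are not known exactly. Their poses are not given: they have to be found in the camera images.
- blue_plug: Round blanking plug, blue head up, in a rack hole. Origin: on its axis at the underside of the flange, 58 mm above the bench in the rack; z up. Above it: flange 48 mm wide, 5 mm thick, then grip 28 mm wide from 5 to 40 mm. Below: aluminium stem 22 mm wide, 50 mm long, tapering to 10 mm over the last 12, groove 18 to 27 mm below the flange. Any grasp yaw; 56 to 91 g.
- blue_mouth (a point): Centre of the rim of the blue-collared outlet, 85 mm above the bench, z up along the bore. Funnel 39 mm wide inside (47 outside), narrowing over 16 mm to a 25 mm bore, 56 mm deep in all. Sprung balls 22 mm down stop a dropped plug with its flange about 20 mm above the rim; from there push straight down with about 8 to 15 N until it snaps in and the flange rests on the rim.
- orange_plug: The same plug with an orange head, origin as for the blue one, in the other hole of the rack; stays there. The rack is a fixed wooden block 75 x 190 mm, 58 mm tall, with two 25 mm holes 100 mm apart, one for each plug; a plug must rise more than 50 mm to clear it.
- manifold: Fixed aluminium bar 75 x 320 mm (long along its y), 25 mm tall, origin at the centre of its underside. On it, along its y, three outlets 110 mm apart in any order: blue collar (open), orange collar (open) and one already shut by a grey plug whose head rises to 125 mm above the bench.

How it is judged:
At the end, for the whole second after the job is handed in: The blue plug sits upright (within 10 degrees) in the outlet with the blue collar, its axis within 6 mm of the outlet's, locked fully home: underside of the flange less than 4 mm above the rim; it is at rest (z of blue_plug in the frame of blue_mouth below 0.004 m and horizontal distance between blue_plug and blue_mouth below 0.006 m and angle between the z axis of blue_plug and the z axis of blue_mouth, either way round below 0.17 rad and linear speed of blue_plug below 0.02 m/s); the robot touches nothing.
It fails at once if the orange plug is moved more than 30 mm from its place (distance of orange_plug from where it was at the start of the episode above 0.03 m).
It also fails if it takes over 42 s, if anything falls off the work surface, if the arm or the gripper's body presses on something with over 40 N, if the wrist force passes 120 N, or if a joint passes its speed limit or range.

### The arm

A 6-joint arm with a two-finger parallel gripper is mounted at the origin on the work surface. World frame = base frame: x ahead of the robot, y to its left, z up, the work surface at z = 0. Lengths are in m, angles in rad, forces in N, time in s.
With the tool pointing down it reaches from about 0.4 to 0.925 m from the base axis. Payload 12.5 kg.
Tool frame: the origin (TCP) lies where the fingers leave the gripper's body, on its centre line; the fingertips stand 78 mm ahead of it and the grasp point (between the pads) lies 59 mm ahead of it (ctrl.tcp_to_tips is the distance from the TCP to the fingertips, in m); z points along the fingers, y is the line along which they close (so a half turn about z gives the same grasp; the last joint's range is limited). The gripper opens to 95 mm and grips with 3 to 60 N. Pads are 20 mm wide; open, the fingers measure 119 mm over their backs; the gripper's body (75 mm by 180 mm) begins 59 mm behind the grasp point.
Start: joints at [-1.378, 0.491, 1.559, -0, 1.092, -0.106], TCP at [0.184, -0.597, 0.292] pointing down, gripper open.
Joint ranges: [-3.1, 3.1], [-0.84, 2.19], [0.05, 2.79], [-1.13, 4.28], [0.06, 2.93], [-2.69, 2.69]. Speed limits (rad/s): [2.22, 2.22, 2.79, 3.14, 3.14, 3.14].

### API

Orientations are given as a unit quaternion [w, x, y, z].
In Python, from rig import ctrl gives the robot as it stands.
- The arm moves only by the shell command python3 -m handwheel 'ROWS'. ROWS is JSON, a list that holds one entry, the list of rows, each a list of 7 numbers: the shift along the tool's x, y, z in m, then the turn, a rotation vector about the tool's x, y, z in degrees, then the closure, from -1 (fully open) to 1 (shut). In form: [[[tx, ty, tz, wx, wy, wz, gripper], ...]]. A call has 1 to 12 rows; each row shifts and turns the commanded pose from where the row before left it, along the tool's axes as they then stand; what a row does not reach is not made up. A row lasts 1/10 s, in which the tool goes at most 50 mm and 8.59 degrees, less where a joint would pass 70% of its speed; a pose out of reach is approached as far as the arm can. A call is refused whole if a number of a shift passes 0.05 or a number of a turn 8.59, either way. A call with a gripper value outside its range is refused whole. The fingers move at their own pace and stop on an object; the grip force is fixed at half the most. Time passes only in rows, so rows that do not move let the fingers close. It gives the time, the measured TCP pose, the force, the opening and the grip force at its end, in the units of the state.
- ctrl.get_obs(): the state, without advancing time (a new reading comes with each control period).
- ctrl.get_image(name): name is "scene" or "top"; returns (picture, depth): 400x640x3 uint8, blue, green, red; 400x640 float32, m along the optical axis (not along the pixel's ray), 0 where there is no reading.
- ctrl.camera_params(name): a dict with "mtx" (3x3 intrinsics, pixels), "rvec" (rotation vector, rad) and "tvec" (3), from world to camera coordinates, as OpenCV has them. Camera axes: x right, y down, z forward; pixel columns grow to the right and rows downward; lengths in m; the calibration is good to about 2 mm. A picture is of the moment at which its call begins. camera_params takes no time and is no camera call.
- ctrl.sign_off(): hands the job in; it is judged then, once.
Trained networks look in the newest picture that a camera, given by its name, has taken for a name from the list of things; names that differ only in an ending like _2 or _b are one class to them, and where a whole thing is asked for, a point or a joint stands for the part that bears it (a point fixed in the world has none). Each returns a list of dicts, best first, with "p" (0 to 1); they miss things now and then, are a little off and sometimes report something else, mostly with a low value. They report only what shows in the picture. A call takes as long as a camera call.
- ctrl.trace(camera, target): "mask" (400x640 bool, what is visible of it) and "bbox" ([centre column, centre row, width, height] in pixels, round what is visible of it).
- ctrl.pinpoint(camera, target): "pixel" ([column, row] in pixels: a listed point, or the origin of a listed thing).
The state is a dict: "time_s": time; "q": joint angles; "qd": joint speeds; "tau": joint torques, N m; "eef_pos": TCP position; "tool_rot": TCP orientation; "contact_force": force on the tool from outside, world axes, zero at the start; "wrist_torque": the same for the moment, N m; "opening": opening from 0.0 (shut) to 1.0 (fully open); "finger_force": force on a finger pad.
Only numpy, scipy, OpenCV 4.12 (cv2) and the standard library are available. Lean on these libraries where they do the work, as an engineer would, in place of code of your own. Each camera call takes 0.05 s, during which the arm holds its last target. There are 200 camera calls.

## Working session

There is one attempt and no reset: what is moved stays moved. The work goes in short steps, Python scripts to look and compute and a shell command to move; the robot and the scene stay as the last step left them, time stands still between calls to the robot, and variables do not carry over. Pictures are saved under pics/ and viewed, at most 10 in all, crops included, and the job is handed in when it is done.

```bash
mkdir -p pics; cat > h.py <<'E'
import numpy as np, cv2
from rig import ctrl
def cam(n):
    p=ctrl.camera_params(n); R=cv2.Rodrigues(np.array(p["rvec"],float))[0]
    return np.array(p["mtx"],float),R,np.array(p["tvec"],float).ravel()
def at_z(n,px,z):
    K,R,t=cam(n); d=R.T@np.linalg.inv(K)@np.array([px[0],px[1],1.]); c=-R.T@t
    return c+d*(z-c[2])/d[2]
def cloud(n,depth,mask):
    K,R,t=cam(n); v,u=np.nonzero(mask&(depth>0)); z=depth[v,u]
    P=np.linalg.inv(K)@np.stack([u*z,v*z,z]); return (R.T@(P-t[:,None])).T
E
python3 - <<'E'
from h import *
for n in("scene","top"):
    im,d=ctrl.get_image(n); cv2.imwrite(f"pics/{n}0.png",im); np.save(f"d_{n}.npy",d)
    K,R,t=cam(n); print(n,-R.T@t)
    for o,z in(("blue_plug",.058),("orange_plug",.058),("blue_mouth",.085),("manifold",0)):
        for r in ctrl.pinpoint(n,o)[:3]: print(o,round(r["p"],2),np.round(r["pixel"],1),at_z(n,r["pixel"],z).round(4))
    for o in("blue_plug",):
        for r in ctrl.trace(n,o)[:2]:
            c=cloud(n,d,r["mask"]); print(o,"mask",round(r["p"],2),np.round(r["bbox"]),np.median(c,0).round(4),c.min(0).round(3),c.max(0).round(3))
o=ctrl.get_obs(); print({k:np.round(v,3) for k,v in o.items()})
E
```

```text
scene [1.35255734 0.00646654 0.76192284]
blue_plug 0.71 [391.7 218.7] [0.5553 0.1619 0.058 ]
orange_plug 0.86 [434.3 210.1] [0.5301 0.2643 0.058 ]
blue_mouth 0.61 [183.7 222. ] [ 0.5738 -0.3022  0.085 ]
manifold 0.98 [241.2 242.7] [ 0.5569 -0.1887  0.    ]
blue_plug mask 0.9 [395. 214.  22.  21.] [0.5648 0.1637 0.0749] [0.527 0.142 0.057] [0.579 0.188 0.102]
top [ 0.43285648 -0.00286671  0.9479832 ]
blue_plug 0.86 [240.8 181. ] [0.559  0.1657 0.058 ]
blue_plug 0.36 [202.9 195.2] [0.524  0.2555 0.058 ]
orange_plug 0.88 [203.5 192.9] [0.5295 0.2542 0.058 ]
blue_mouth 0.62 [440.7 176.2] [ 0.5702 -0.3094  0.085 ]
manifold 0.93 [383.9 185.8] [ 0.5575 -0.1917  0.    ]
manifold 0.7 [439.8 174.9] [ 0.5871 -0.3374  0.    ]
blue_plug mask 0.6 [241. 182.  20.  24.] [0.5512 0.16   0.0648] [0.532 0.14  0.056] [0.578 0.187 0.102]
blue_plug mask 0.25 [202. 194.  20.  18.] [0.5251 0.2546 0.0652] [0.505 0.237 0.056] [0.551 0.287 0.103]
{'time_s': np.float64(0.6), 'q': array([-1.378,  0.491,  1.559, -0.   ,  1.092, -0.106]), 'qd': array([ 0.   , -0.002, -0.001,  0.001,  0.001,  0.002]), 'tau': array([-2.0000e-03, -6.1221e+01, -2.5836e+01,  6.9000e-02,  4.5000e-02,
        0.0000e+00]), 'eef_pos': array([ 0.184, -0.597,  0.292]), 'tool_rot': array([ 0.   ,  0.989,  0.149, -0.   ]), 'contact_force': array([-0.682, -0.16 , -0.84 ]), 'wrist_torque': array([-0.038, -0.001, -0.029]), 'finger_force': np.float64(0.0), 'opening': np.float64(1.003)}
```

```bash
python3 - <<'E'
import cv2,numpy as np
a=cv2.imread("pics/top0.png")[130:240,180:480]; b=cv2.imread("pics/scene0.png")[170:280,160:460]
cv2.imwrite("pics/c0.png",cv2.resize(np.vstack([a,b]),None,fx=2.66,fy=2.66,interpolation=cv2.INTER_CUBIC))
E
```

```text
(no output)
```

View pics/c0.png

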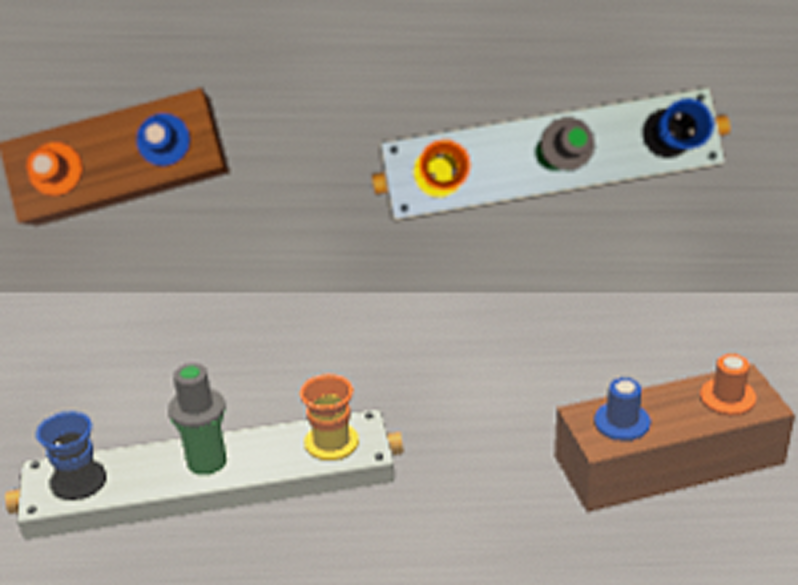

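The picture shows, in full top-camera pixels, the blue plug head at about (241,182) and the orange plug at (200,193). The blue collar is at about (438,177), so the pinpoint at 440.7 is a little off. The order along the bar is orange, grey, blue, with blue at −y. I'll refine by colour.

```bash
python3 - <<'E'
from h import *
from scipy.optimize import least_squares
def proj(n,P):
    K,R,t=cam(n); p=(K@(R@P.T+t[:,None])); return (p[:2]/p[2]).T
for n in("top","scene"):
    im=cv2.imread(f"pics/{n}0.png"); d=np.load(f"d_{n}.npy"); hsv=cv2.cvtColor(im,cv2.COLOR_BGR2HSV)
    blue=((hsv[...,0]>98)&(hsv[...,0]<125)&(hsv[...,1]>130)&(hsv[...,2]>60)).astype(np.uint8)
    k,l,s,c=cv2.connectedComponentsWithStats(blue)
    for i in range(1,k):
        if s[i,4]<60: continue
        v,u=np.nonzero(l==i); W=at_z(n,c[i],.08)
        plug=W[1]>0; z,r=(.063,.024) if plug else (.085,.0235)
        # contour-> world at plane z; 
        cn=max(cv2.findContours((l==i).astype(np.uint8),0,1)[0],key=len)[:,0]
        hull=cv2.convexHull(cn)[:,0]
        Q=np.array([at_z(n,p,z)[:2] for p in cn])
        f=least_squares(lambda x:np.hypot(*(Q-x[:2]).T)-x[2],[*W[:2],r],loss="cauchy",f_scale=.001)
        print(n,"plug" if plug else "mouth",s[i],"circ",f.x.round(4))
        P=cloud(n,d,l==i); h=P[(P[:,2]>.09)] if plug else P[P[:,2]>.08]
        if len(h): print("   depth",len(h),h.mean(0).round(4),(h.min(0)+h.max(0))[:2]/2)
    # plug top cap (pale, z .098)
    x,y=(241,181) if n=="top" else (392,207)
    sub=d.copy(); m=np.zeros(d.shape,bool); m[y-16:y+17,x-16:x+17]=1
    P=cloud(n,d,m); h=P[P[:,2]>.092]; print("   head",len(h),h.mean(0).round(4),(h.min(0)+h.max(0))[:2]/2)
E
```

```text
top mouth [428 167  20  19 206] circ [ 0.5698 -0.3019  0.0223]
   depth 106 [ 0.5724 -0.3048  0.0843] [ 0.57033442 -0.30373599]
top plug [232 173  19  19 222] circ [0.5559 0.1644 0.0219]
   depth 59 [0.5543 0.1625 0.0975] [0.55478982 0.16370479]
   head 115 [0.5549 0.1635 0.0978] [0.55478982 0.16370479]
scene mouth [   0    0  111  151 7376] circ [-0.032  -1.0261  0.3268]
   depth 1530 [-0.4256 -1.0354  0.1962] [-0.12579292 -0.88278767]
scene mouth [ 81   0  42  43 648] circ [-0.8756 -1.2151  0.3294]
   depth 646 [-0.5604 -0.853   0.1973] [-0.62443496 -0.85349707]
scene mouth [64 57 37  8 97] circ [-0.549  -0.9306  0.1788]
   depth 4 [-0.4209 -0.8561  0.0818] [-0.42110905 -0.85642752]
scene plug [588 126  15  33 104] circ [-0.3325 -0.139   1.085 ]
   depth 103 [0.4036 0.6681 0.1527] [0.40262114 0.66830949]
scene plug [384 213  20  12 123] circ [0.5578 0.1654 0.0218]
scene mouth [174 215  20  14  76] circ [ 0.5721 -0.3023  0.0198]
   depth 69 [ 0.5686 -0.3051  0.0843] [ 0.57071725 -0.30313185]
   head 101 [0.5595 0.1645 0.0983] [0.55823618 0.16456222]
```

```bash
python3 -m handwheel '[[[0.0356,-0.0254,0,0,0,0,-1],[0.0356,-0.0254,0,0,0,0,-1],[0.0356,-0.0254,0,0,0,0,-1],[0.0356,-0.0254,0,0,0,0,-1],[0.0356,-0.0254,0,0,0,0,-1],[0.0356,-0.0254,0,0,0,0,-1],[0.0356,-0.0254,0,0,0,0,-1],[0.0356,-0.0254,0,0,0,0,-1],[0.0356,-0.0254,0,0,0,0,-1],[0.0356,-0.0254,0,0,0,0,-1]]]'
```

```text
time_s: 1.6
eef_pos: [0.4503, -0.2482, 0.2925]
tool_rot: [0.0, 0.989, 0.149, 0.0]
contact_force: [1.3, 0.1, -0.2]
opening: 1.003
finger_force: 0.0
```

```bash
python3 -m handwheel '[[[0.0223,-0.0365,0,0,0,0,-1],[0.0223,-0.0365,0,0,0,0,-1],[0.0223,-0.0365,0,0,0,0,-1],[0.0223,-0.0365,0,0,0,0,-1],[0.0223,-0.0365,0,0,0,0,-1],[0.0223,-0.0365,0,0,0,0,-1],[0.0223,-0.0365,0,0,0,0,-1],[0.0223,-0.0365,0,0,0,0,-1],[0.0223,-0.0365,0,0,0,0,-1],[0.0223,-0.0365,0,0,0,0,-1],[0,0,0,0,0,0,-1],[0,0,0,0,0,0,-1]]]'
```

```text
time_s: 2.8
eef_pos: [0.5549, 0.1654, 0.2919]
tool_rot: [0.0, 0.989, 0.15, -0.0]
contact_force: [0.4, -0.8, 0.3]
opening: 0.999
finger_force: 0.0
```

```bash
python3 -m handwheel '[[[0.0005,0.0017,0.04,0,0,0,-1],[0,0,0.04,0,0,0,-1],[0,0,0.03,0,0,0,-1],[0,0,0.02,0,0,0,-1],[0,0,0.012,0,0,0,-1],[0,0,0.007,0,0,0,-1],[0,0,0,0,0,0,-1],[0,0,0,0,0,0,-1]]]'; python3 - <<'E'
from h import *
ims=[]
for n,(x,y) in(("top",(241,185)),("scene",(392,205))):
    im,d=ctrl.get_image(n); ims.append(im[y-60:y+60,x-60:x+60])
cv2.imwrite("pics/g1.png",cv2.resize(np.hstack(ims),None,fx=3.3,fy=3.3,interpolation=cv2.INTER_CUBIC))
E
```

```text
time_s: 3.6
eef_pos: [0.5565, 0.1631, 0.1441]
tool_rot: [0.0, 0.989, 0.149, 0.001]
contact_force: [0.4, 0.4, 0.3]
opening: 1.0
finger_force: 0.0
```

View pics/g1.png

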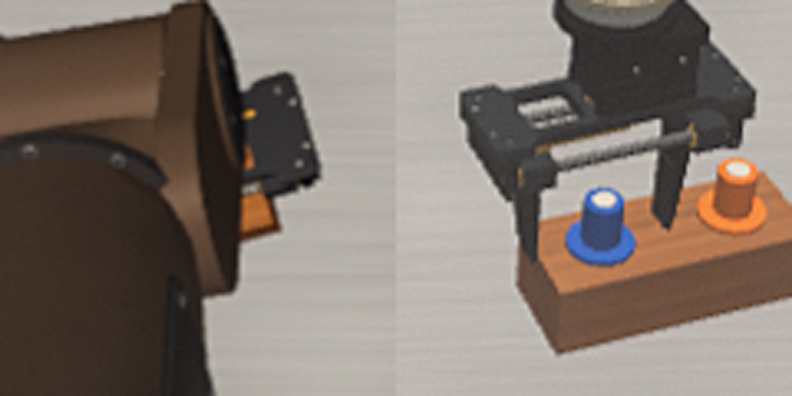

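In the scene view the blue head (crop 602,215) stands centred between the fingers (crop 528 and 672). Both fingers are clear of the orange plug (735,190). Next I close the gripper.

```bash
python3 -m handwheel '[[[0,0,0,0,0,0,1],[0,0,0,0,0,0,1],[0,0,0,0,0,0,1],[0,0,0,0,0,0,1],[0,0,0,0,0,0,1],[0,0,0,0,0,0,1],[0,0,0,0,0,0,1],[0,0,0,0,0,0,1],[0,0,0,0,0,0,1],[0,0,0,0,0,0,1]]]'
```

```text
time_s: 4.7
eef_pos: [0.5558, 0.1644, 0.1435]
tool_rot: [-0.001, 0.989, 0.149, 0.0]
contact_force: [-3.4, 10.5, 3.5]
opening: 0.29
finger_force: 30.0
```

```bash
python3 -m handwheel '[[[0.0005,-0.0015,0,0,0,0,1],[0,0,-0.005,0,0,0,1],[0,0,-0.01,0,0,0,1],[0,0,-0.015,0,0,0,1],[0,0,-0.02,0,0,0,1],[0,0,-0.03,0,0,0,1],[0,0,-0.04,0,0,0,1],[0,0,-0.03,0,0,0,1],[0,0,-0.01,0,0,0,1],[0,0,0,0,0,0,1]]]'
```

```text
time_s: 5.7
eef_pos: [0.5563, 0.1647, 0.3046]
tool_rot: [0.0, 0.989, 0.149, 0.001]
contact_force: [0.2, 0.6, -0.4]
opening: 0.291
finger_force: 30.0
```

```bash
python3 -m handwheel '[[[-0.0124,0.0452,0,0,0,0,1],[-0.0124,0.0452,0,0,0,0,1],[-0.0124,0.0452,0,0,0,0,1],[-0.0124,0.0452,0,0,0,0,1],[-0.0124,0.0452,0,0,0,0,1],[-0.0124,0.0452,0,0,0,0,1],[-0.0124,0.0452,0,0,0,0,1],[-0.0124,0.0452,0,0,0,0,1],[-0.0124,0.0452,0,0,0,0,1],[-0.0124,0.0452,0,0,0,0,1],[0,0,0,0,0,0,1],[0,0,0,0,0,0,1]]]'; python3 - <<'E'
from h import *
im,d=ctrl.get_image("scene")
cv2.imwrite("pics/m1.png",cv2.resize(im[110:270,110:270],None,fx=3.5,fy=3.5,interpolation=cv2.INTER_CUBIC))
E
```

```text
time_s: 6.9
eef_pos: [0.57, -0.3044, 0.3009]
tool_rot: [-0.001, 0.989, 0.148, -0.001]
contact_force: [-0.2, 0.1, -1.4]
opening: 0.291
finger_force: 30.0
```

View pics/m1.png

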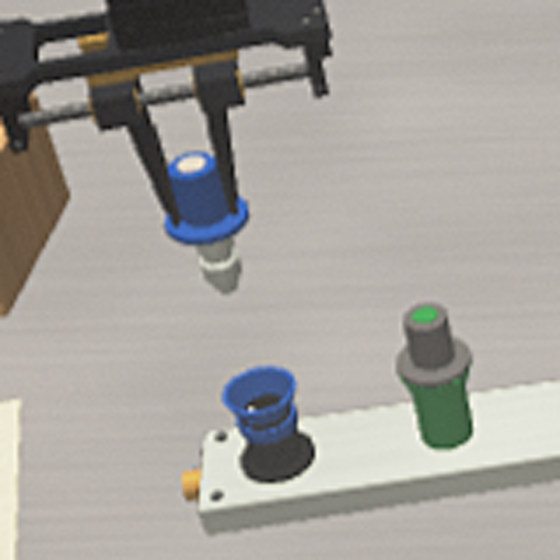

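The plug hangs over the collar, with its head at crop (192,160) and its stem tip at (228,290). Its lean matches the outlet's own perspective lean, so it looks close to upright. I'll measure tilt and offset from depth before lowering.

```bash
cat > plugpose.py <<'E'
from h import *
from scipy.optimize import least_squares
# fit the axis: grip radius .014 over points on the blue head, flange edge plane
im,d=ctrl.get_image("scene"); hsv=cv2.cvtColor(im,cv2.COLOR_BGR2HSV)
o=ctrl.get_obs(); e=np.array(o["eef_pos"]); print("eef",e.round(4),"F",np.round(o["contact_force"],1))
c0=e-[0,0,.0855]; 
blue=(hsv[...,0]>98)&(hsv[...,0]<125)&(hsv[...,1]>130)&(hsv[...,2]>60)
P=cloud("scene",d,blue); P=P[np.linalg.norm(P-c0-[0,0,.02],axis=1)<.045]
def sdf(x):
    a=np.array([x[3],x[4],1.]); a/=np.linalg.norm(a)
    q=P-x[:3]; h=q@a; r=np.linalg.norm(q-np.outer(h,a),axis=1)
    cyl=lambda r,h,R,l,u:(lambda dr,dh:np.minimum(np.maximum(dr,dh),0)+np.hypot(np.maximum(dr,0),np.maximum(dh,0)))(r-R,np.abs(h-(l+u)/2)-(u-l)/2)
    return np.minimum(cyl(r,h,.024,0,.005),cyl(r,h,.014,0,.04))
f=least_squares(sdf,[*c0,0,0],loss="soft_l1",f_scale=.0015)
print(len(P),"origin",f.x[:3].round(4),"off eef",(f.x[:3]-e).round(4),"tilt deg",np.degrees(f.x[3:]).round(1),"res",np.abs(f.fun).mean().round(4))
E
python3 plugpose.py
```

```text
eef [ 0.5705 -0.3027  0.302 ] F [ 0.6 -0.1 -1.5]
168 origin [ 0.5703 -0.3035  0.2174] off eef [-0.0003 -0.0008 -0.0846] tilt deg [ 0.8 -0.6] res 0.0009
```

```bash
python3 -m handwheel '[[[0,0,0.03,0,0,0,1],[0,0,0.03,0,0,0,1],[0,0,0.015,0,0,0,1],[0,0,0.008,0,0,0,1],[0,0,0.008,0,0,0,1],[0,0,0.006,0,0,0,1],[0,0,0.005,0,0,0,1],[0,0,0.005,0,0,0,1],[0,0,0,0,0,0,1]]]'
```

```text
time_s: 7.9
eef_pos: [0.5706, -0.3036, 0.1958]
tool_rot: [-0.0, 0.989, 0.149, -0.0]
contact_force: [0.9, 0.5, -0.7]
opening: 0.285
finger_force: 30.0
```

```bash
python3 -m handwheel '[[[0,0,0.004,0,0,0,1],[0,0,0.004,0,0,0,1],[0,0,0.004,0,0,0,1],[0,0,0.003,0,0,0,1],[0,0,0,0,0,0,1]]]'
```

```text
time_s: 8.4
eef_pos: [0.5704, -0.3034, 0.181]
tool_rot: [-0.0, 0.989, 0.149, -0.0]
contact_force: [-1.9, 1.7, 0.2]
opening: 0.287
finger_force: 30.0
```

```bash
python3 -m handwheel '[[[0,0,0.003,0,0,0,1],[0,0,0.003,0,0,0,1],[0,0,0.002,0,0,0,1],[0,0,0,0,0,0,1]]]'; python3 plugpose.py
```

```text
time_s: 8.8
eef_pos: [0.5704, -0.3034, 0.1725]
tool_rot: [-0.001, 0.989, 0.149, -0.001]
contact_force: [-1.2, 2.5, -7.5]
opening: 0.286
finger_force: 30.0
eef [ 0.5704 -0.3034  0.1723] F [-1.2  2.6 -8.1]
170 origin [ 0.5705 -0.304   0.0882] off eef [ 0.0002 -0.0007 -0.0841] tilt deg [1.5 2.1] res 0.0023
```

The tool is being pulled down at −8 N, so the balls are drawing the plug in. I'll press the last few millimetres.

```bash
python3 -m handwheel '[[[0,0,0.0015,0,0,0,1],[0,0,0.0015,0,0,0,1],[0,0,0,0,0,0,1],[0,0,0,0,0,0,1]]]'
```

```text
time_s: 9.25
eef_pos: [0.5705, -0.3034, 0.1705]
tool_rot: [-0.0, 0.989, 0.149, -0.0]
contact_force: [-4.6, 5.5, 3.6]
opening: 0.288
finger_force: 30.0
```

```bash
python3 -m handwheel '[[[0,0,0.001,0,0,0,1],[0,0,0.001,0,0,0,1],[0,0,0,0,0,0,1]]]'; python3 - <<'E'
from h import *
im,d=ctrl.get_image("scene")
cv2.imwrite("pics/m2.png",cv2.resize(im[170:260,130:250],None,fx=5,fy=5,interpolation=cv2.INTER_CUBIC))
E
```

```text
time_s: 9.55
eef_pos: [0.5706, -0.3033, 0.1703]
tool_rot: [0.0, 0.989, 0.149, 0.0]
contact_force: [-8.5, 9.3, 18.8]
opening: 0.291
finger_force: 30.0
```

View pics/m2.png

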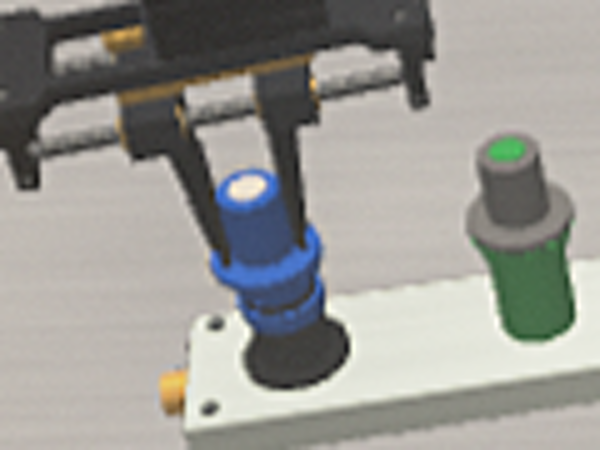

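The stop is firm at 18.8 N. In the crop the flange (265,260) sits on the collar with no gap visible. I'll relax slightly, open the gripper, rise and check.

```bash
python3 -m handwheel '[[[0,0,-0.001,0,0,0,1],[0,0,0,0,0,0,-1],[0,0,0,0,0,0,-1],[0,0,0,0,0,0,-1],[0,0,0,0,0,0,-1],[0,0,0,0,0,0,-1],[0,0,0,0,0,0,-1],[0,0,0,0,0,0,-1],[0,0,0,0,0,0,-1]]]'
```

```text
time_s: 10.5
eef_pos: [0.5707, -0.3037, 0.1692]
tool_rot: [0.0, 0.989, 0.149, -0.0]
contact_force: [-0.2, -0.2, 1.0]
opening: 0.905
finger_force: 0.0
```

```bash
python3 -m handwheel '[[[0,0,-0.01,0,0,0,-1],[0,0,-0.03,0,0,0,-1],[0,0,-0.04,0,0,0,-1],[0,0,-0.04,0,0,0,-1],[0,0,-0.03,0,0,0,-1],[0,0,0,0,0,0,-1],[0,0,0,0,0,0,-1]]]'; python3 - <<'E'
from h import *
im,d=ctrl.get_image("scene")
cv2.imwrite("pics/m3.png",cv2.resize(im[150:260,130:460],None,fx=2.4,fy=2.4,interpolation=cv2.INTER_CUBIC))
P=cloud("scene",d,np.ones(d.shape,bool)); P=P[np.hypot(P[:,0]-.5705,P[:,1]+.3033)<.03]; P=P[P[:,2]<.16]
h=P[P[:,2]>.115]; print("head top z",np.sort(P[:,2])[-30:-10].round(4), "mid",((h.min(0)+h.max(0))/2).round(4))
fl=P[(P[:,2]>.08)&(P[:,2]<.1)]; print("flange",np.percentile(fl[:,2],[20,50,80]).round(4))
o=ctrl.get_obs(); print(o["time_s"],o["contact_force"],o["opening"])
E
```

```text
time_s: 11.2
eef_pos: [0.5705, -0.3035, 0.3201]
tool_rot: [0.0, 0.989, 0.149, 0.0]
contact_force: [-1.1, 1.1, -1.2]
opening: 0.996
finger_force: 0.0
head top z [0.1266 0.1266 0.1267 0.1267 0.1267 0.1267 0.1268 0.1268 0.127  0.127
 0.127  0.127  0.1272 0.1275 0.1275 0.1276 0.1276 0.1278 0.1278 0.1279] mid [ 0.5715 -0.3032  0.1222]
flange [0.0887 0.091  0.0927]
11.25 [-0.944162   -0.96186064 -0.83139098] 1.0004685858203306
```

View pics/m3.png

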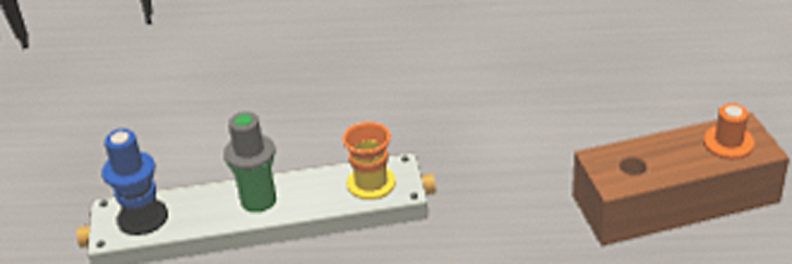

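The blue plug stands in the blue outlet with its head at crop (120,137), the orange plug is still in the rack at (732,112), and the gripper is clear. I'll compare its height with the grey plug, which is known to be 125 mm.

```bash
python3 - <<'E'
from h import *
for n in("scene","top"):
    im,d=ctrl.get_image(n); P=cloud(n,d,np.ones(d.shape,bool)); P=P[(P[:,2]<.16)&(P[:,2]>.118)&(P[:,0]>.5)&(P[:,0]<.62)]
    for nm,lo,hi in(("blue",-.34,-.27),("grey",-.23,-.16)):
        q=P[(P[:,1]>lo)&(P[:,1]<hi)]; t=q[q[:,2]>.1225]
        if len(t)>5: print(n,nm,len(t),"top z median",np.median(t[:,2]).round(4),"centre",((q.min(0)+q.max(0))/2)[:2].round(4))
E
```

```text
scene blue 90 top z median 0.1262 centre [ 0.5711 -0.3035]
scene grey 91 top z median 0.1262 centre [ 0.5526 -0.1947]
top blue 35 top z median 0.1249 centre [ 0.5681 -0.298 ]
top grey 116 top z median 0.1254 centre [ 0.5504 -0.1951]
```

The blue plug's height matches the seated grey plug in both views, so it is fully home.

```bash
python3 -c "
from rig import ctrl
print(ctrl.sign_off())"
```

```text
the job is handed in; nothing more can be done
None
```

The blue plug is pushed fully home in the blue-collared outlet and released, with its head level with the seated grey plug; the orange plug is still in the rack, and the job was handed in at about 11 s, with no verdict returned.

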